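# Put four kitchen things back on their shaped cork pads

### The job

Tidy the counter for the cook, who finds things by touch: put the canister, the pepper mill, the salt box and the measuring cup each on the cork pad that is cut to its outline, standing upright and wholly on the pad (about a centimetre of cork shows all round), the salt box lengthways on its pad and the cup with its bowl on the disc and its handle over the tongue. Set them down rather than dropping them, tip nothing over, and leave the glass bowl and the rolling pin where they are.

Things in the scene. Friction and masses are not known exactly. Their poses are not given: they have to be found in the camera images.
- canister: White ceramic canister with a ribbed round twist cap, upright: diameter 64 mm from the foot up to 62 mm, then the cap, about 61 mm across, to 80 mm high; about 0.35 kg, one rigid piece. Origin at the centre of its foot, z up.
- mill: Short dark wooden pepper mill, upright: diameter 46 mm up to 46 mm high, a narrow steel band, a wooden head 43 mm across up to 72 mm, a small steel knob to 80 mm; about 0.18 kg, one rigid piece. Origin at the centre of its foot, z up.
- saltbox: Pale wooden oblong salt box, upright, closed and rigid: 100 mm long (its x), 58 mm wide (its y), 52 mm high (z), with a thin dark seam under the lid; about 0.28 kg. Origin at the centre of its underside.
- cup: Open steel measuring cup standing on its base: straight round bowl, outer diameter 58 mm, 46 mm high, 3 mm wall; a flat straight handle 14 mm wide and 4 mm thick runs level from the rim along the cup's -x to 81 mm from the bowl's centre, its top flush with the rim. About 0.14 kg. Origin at the centre of the bowl's underside, z up.
- pad_canister: The larger round cork pad, diameter 84 mm, for the canister. Fixed to the counter. Origin at the centre of its underside on the counter, z up; its top is 6 mm above the origin.
- pad_mill: The smaller round cork pad, diameter 66 mm, for the pepper mill. Fixed to the counter. Origin at the centre of its underside on the counter, z up; its top is 6 mm above the origin.
- pad_saltbox: The oblong cork pad, 120 mm (its x) by 78 mm (its y), for the salt box. Fixed to the counter. Origin at the centre of its underside on the counter, z up; its top is 6 mm above the origin.
- pad_cup: The keyhole-shaped cork pad for the measuring cup, 130 mm long in all: a disc of diameter 78 mm with a tongue 34 mm wide that lies under the handle. The disc's centre is 26 mm from the origin along the pad's +x; the tongue runs along -x and ends 65 mm from the origin. Fixed to the counter. Origin at the middle of the pad's length, on the counter, z up; its top is 6 mm above the origin.
- bowl: Glass bowl, 150 mm across and 60 mm high, at the right (-y) side of the counter; loose, not to be moved. Origin at the centre of its foot.
- rolling_pin: Wooden rolling pin, 400 mm long (along its y), 48 mm thick, lying on the counter beyond the work; it has a flat and does not roll by itself; not to be moved. Origin under its middle.
Things that resemble listed ones, but are neither listed nor needed, are in the scene too. What is shaped like the mill but pink is not meant. What is shaped like the canister but blue or red is not meant.

How it is judged:
At the end, for the whole second after the job is handed in: Each thing rests upright (0.1 rad) on its own pad: canister and mill within 12 mm of its centre; salt box within 12 mm in x and y and 0.25 rad; cup bowl within 12 mm in x and y of the disc, handle over the tongue within 0.2 rad. Bowl and rolling pin within 30 mm of their start (z of canister in the frame of pad_canister between 0.003 and 0.011 m and angle between each of canister, mill, saltbox, cup's own z axis and vertical below 0.1 rad and linear speed of each of canister, mill, saltbox, cup below 0.02 m/s and horizontal distance between canister and pad_canister below 0.012 m and z of mill in the frame of pad_mill between 0.003 and 0.011 m and horizontal distance between mill and pad_mill below 0.012 m and z of saltbox in the frame of pad_saltbox between 0.003 and 0.011 m and x of saltbox in the frame of pad_saltbox between -0.012 and 0.012 m and y of saltbox in the frame of pad_saltbox between -0.012 and 0.012 m and angle between the x axis of saltbox and the x axis of pad_saltbox, either way round below 0.25 rad and z of cup in the frame of pad_cup between 0.003 and 0.011 m and x of cup in the frame of pad_cup between 0.014 and 0.038 m and y of cup in the frame of pad_cup between -0.012 and 0.012 m and angle between the x axis of cup and the x axis of pad_cup, either way round below 0.2 rad and x of pad_cup in the frame of cup below -0.005 m and distance of each of bowl, rolling_pin from where it was at the start of the episode below 0.03 m); the robot touches nothing.
It fails at once if the glass bowl or the rolling pin is shifted by more than 30 mm (distance of any of bowl, rolling_pin from where it was at the start of the episode above 0.03 m).
It fails at once if one of the four things is tipped by more than 40 degrees (angle between any of canister, mill, saltbox, cup's own z axis and vertical above 0.7 rad).
It fails at once if one of the four things is dropped: it falls faster than 0.7 m/s, free of the fingers (a drop of more than about 25 mm) ((linear speed of canister above 0.7 m/s and contact force between canister and the fingers below 0.05 N) or (linear speed of mill above 0.7 m/s and contact force between mill and the fingers below 0.05 N) or (linear speed of saltbox above 0.7 m/s and contact force between saltbox and the fingers below 0.05 N) or (linear speed of cup above 0.7 m/s and contact force between cup and the fingers below 0.05 N)).
It also fails if it takes over 104 s, if anything falls off the work surface, if the arm or the gripper's body presses on something with over 40 N, if the wrist force passes 120 N, or if a joint passes its speed limit or range.

### The arm

A 6-joint arm with a two-finger parallel gripper is mounted at the origin on the work surface. World frame = base frame: x ahead of the robot, y to its left, z up, the work surface at z = 0. Lengths are in m, angles in rad, forces in N, time in s.
With the tool pointing down it reaches from about 0.35 to 0.775 m from the base axis. Payload 7.3 kg.
Tool frame: the origin (TCP) lies on the centre line of the jaws, within the pads' length; the fingertips stand 11 mm ahead of it and the grasp point (between the pads) lies 8 mm behind it; y points along the fingers, z is the direction in which the jaws open and shut, and the axes are right-handed (so a half turn about y gives the same grasp; the last joint's range is limited). The gripper opens to 92 mm and grips with 3 to 60 N. Pads are 19 mm wide; open, the fingers measure 130 mm over their backs; the gripper's body (75 mm by 190 mm) begins 47 mm behind the grasp point.
Start: joints at [1.055, 0.342, 1.524, -0, 1.275, -0.146], TCP at [0.19, 0.49, 0.238] pointing down, gripper open.
Joint ranges: [-2.53, 2.53], [-0.77, 2.02], [0.04, 2.7], [-1, 4.14], [0.28, 2.66], [-3.11, 3.11]. Speed limits (rad/s): [2.57, 2.57, 3.14, 3.14, 3.14, 3.14].

### API

Orientations are given as [roll, pitch, yaw] about the fixed x, y, z axes, in that order (R = Rz(yaw) Ry(pitch) Rx(roll)).
In Python, from cell import robot, cams gives the robot as it stands.
- The arm moves only by the tool apply_moves, never from a script. Its argument "plan" is a list of rows, each a list of 7 numbers: the shift along the tool's x, y, z in m, then the turn, a rotation vector about the tool's x, y, z in degrees, then the gripper command: -1 is fully open, 1 is shut, values between are in proportion. A call has exactly 5 rows; each row is the pose to reach, as a shift and turn from the pose commanded when the call began, along the tool's axes at that moment; what a row does not reach only later rows make up. A row lasts 1/8 s, in which the tool goes at most 62.5 mm and 10.7 degrees, less where a joint would pass 70% of its speed; a pose out of reach is approached as far as the arm can. A call with a gripper value outside its range is refused whole. The fingers move at their own pace and stop on an object; "squeeze" is the grip in N (left out, the last holds). Time passes only in rows, so rows that repeat a pose let the fingers close, or fill a call up. It gives the time, the measured TCP pose, the force and the opening at its end, in the units of the state.
- robot.observe(): the state, without advancing time (a new reading comes with each control period).
- cams.read_camera(name): name is "scene" or "top" or "wrist"; returns the picture (420x560x3 uint8, blue, green, red); there is no depth.
- cams.calibration(name): a dict with "fx", "fy", "cx", "cy" (pixels), "extrinsics" (4x4, takes a point from world to camera coordinates); the wrist camera has in their place "T_tool_cam" (4x4, takes a point from camera to tool coordinates, whose origin is the TCP and whose axes are the tool frame's). Camera axes: x right, y up, looking along -z (the intrinsics and any distortion apply to the point x, -y, -z); pixel columns grow to the right and rows downward; lengths in m; the calibration is good to about 2 mm. A picture is of the moment at which its call begins: read the wrist's pose just before it. calibration takes no time and is no camera call.
- robot.hand_in(): hands the job in, once; it reports no verdict.
The state is a dict: "time": time; "qpos": joint angles; "qvel": joint speeds; "joint_efforts": joint torques, N m; "tool_pos": TCP position; "tool_rot": TCP orientation; "contact_force": force on the tool from outside, world axes, zero at the start; "torque": the same for the moment, N m; "opening": finger opening in m.
Only numpy, scipy, OpenCV 4.12 (cv2) and the standard library are available. Lean on these libraries where they do the work, as an engineer would, in place of code of your own. Each camera call takes 0.05 s, during which the arm holds its last target. There are 200 camera calls.

## Working session

There is one attempt and no reset: what is moved stays moved. The work goes in short steps, Python scripts to look and compute and a tool call to move; the robot and the scene stay as the last step left them, time stands still between calls to the robot, and variables do not carry over. Pictures are saved under pics/ and viewed, about 12 in all and at most 16, crops included, and the job is handed in when it is done.

Besides the shell and the picture viewer there is one more tool, called in YAML: its name, and indented under it one key for each argument. apply_moves: Moves the arm, as the interface text tells. Its arguments: {"type":"object","properties":{"plan":{"type":"array","items":{"type":"array","items":{"type":"number"}}},"squeeze":{"type":"number"}},"required":["plan"]}

```bash
mkdir -p pics; ls; python3 - <<'E'
from cell import robot, cams
import cv2
s=robot.observe();print(s)
for n in("scene","top"):
    print(n,cams.calibration(n)); cv2.imwrite(f"pics/{n}0.png",cams.read_camera(n))
print(cams.calibration("wrist"))
E
```

```text
pics
{'time': 0.0, 'qpos': array([ 1.05500757e+00,  3.42735798e-01,  1.52505088e+00,  2.19792839e-06,
        1.27538012e+00, -1.46004185e-01]), 'qvel': array([ 0.00190817, -0.00062591,  0.00015353,  0.00051921,  0.00160168,
        0.0016736 ]), 'joint_efforts': array([ 6.69018136e-04, -4.31241417e+01, -2.44221425e+01,  7.16616260e-02,
        5.60111634e-02, -1.00528064e-04]), 'tool_pos': array([0.18952376, 0.48916823, 0.23702634]), 'tool_rot': array([-1.57235342e+00,  2.31095237e-04, -3.69785388e-01]), 'contact_force': array([-0.09486918, -0.23775938,  0.81018539]), 'torque': array([ 0.03593349, -0.04127334, -0.01103841]), 'opening': 0.09180499570357256}
scene {'fx': 459.94634016809107, 'fy': 459.94634016809107, 'cx': 283.0573759309281, 'cy': 203.03855418811324, 'extrinsics': array([[-0.37835516,  0.92564577, -0.0052236 ,  0.27114044],
       [-0.78395335, -0.31742794,  0.53353224,  0.42776172],
       [ 0.49220374,  0.20595973,  0.8457636 , -1.60568943],
       [ 0.        ,  0.        ,  0.        ,  1.        ]])}
top {'fx': 532.2062911575794, 'fy': 532.2062911575794, 'cx': 272.96133000062355, 'cy': 204.7311466055615, 'extrinsics': array([[-0.01710383, -0.99978827, -0.01143995, -0.04542442],
       [ 0.98488632, -0.018819  ,  0.1721766 , -0.58840712],
       [-0.17235543, -0.00832217,  0.98499967, -1.53139568],
       [ 0.        ,  0.        ,  0.        ,  1.        ]])}
{'fx': 369.05299006860525, 'fy': 369.05299006860525, 'cx': 273.8144333147481, 'cy': 210.33157445675792, 'T_tool_cam': array([[ 7.87660749e-04, -9.66469199e-01, -2.56781358e-01,
        -6.90217102e-02],
       [-5.13759249e-04,  2.56781013e-01, -9.66469476e-01,
        -1.47024649e-01],
       [ 9.99999558e-01,  8.93173869e-04, -2.94276165e-04,
        -1.53050913e-04],
       [ 0.00000000e+00,  0.00000000e+00,  0.00000000e+00,
         1.00000000e+00]])}
```

View pics/top0.png

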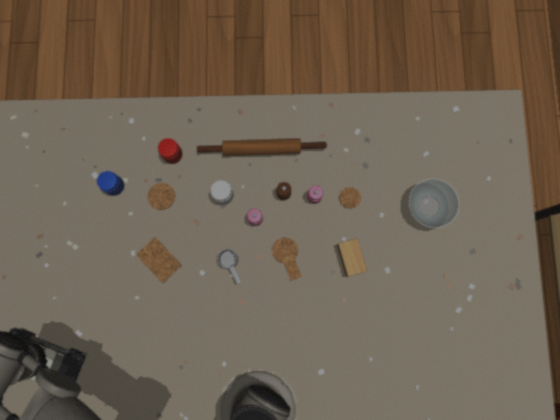

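View pics/scene0.png

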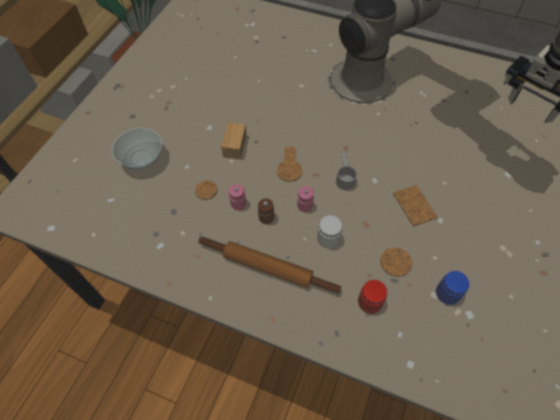

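Candidates in the top image:
- **Canister:** white at (221,191). The red (169,150) and blue (110,182) ones are decoys.
- **Mill:** dark at (284,190). The pink ones at (316,193) and (254,216) are decoys.
- **Salt box:** (352,258).
- **Cup:** (229,260), handle pointing to (238,282).
- **Pads:** canister (161,196), mill (350,198), salt box (160,260), cup (285,250) with its tongue towards (292,275).

Next I measure them in both views and check the choice in one close crop.

```bash
cat > h.py <<'E'
import numpy as np, cv2
from scipy.spatial.transform import Rotation as Ro
from cell import robot, cams
def campose(n):
    c=cams.calibration(n)
    if n=="wrist":
        s=robot.observe(); T=np.eye(4); T[:3,:3]=Ro.from_euler('xyz',s['tool_rot']).as_matrix(); T[:3,3]=s['tool_pos']
        T=T@c['T_tool_cam']
    else: T=np.linalg.inv(c['extrinsics'])
    return c,T
def ray(p,z,c,T):   # pixel(s) -> world point on plane z
    p=np.atleast_2d(p).astype(float)
    d=np.stack([(p[:,0]-c['cx'])/c['fx'],-(p[:,1]-c['cy'])/c['fy'],-np.ones(len(p))],1)@T[:3,:3].T
    return T[:3,3]+d*((z-T[2,3])/d[:,2])[:,None]
def pix(X,c,T):
    q=(np.atleast_2d(X)-T[:3,3])@T[:3,:3]
    return np.stack([c['cx']+c['fx']*q[:,0]/-q[:,2],c['cy']-c['fy']*q[:,1]/-q[:,2]],1)
def blobs(mask,amin):
    n,l,st,ce=cv2.connectedComponentsWithStats(mask.astype(np.uint8)); 
    return [(l==i,st[i],ce[i]) for i in range(1,n) if st[i,4]>=amin]
def go(x,y,z,yaw):   # print shift/turn from measured pose, in tool axes
    s=robot.observe(); R=Ro.from_euler('xyz',s['tool_rot']); Rt=Ro.from_euler('xyz',[-np.pi/2,0,yaw])
    d=R.inv().apply(np.array([x,y,z])-s['tool_pos']); r=(R.inv()*Rt).as_rotvec(degrees=True)
    print('t',round(s['time'],2),'pos',s['tool_pos'].round(4),'rot',s['tool_rot'].round(3),'open',round(s['opening'],4),'F',s['contact_force'].round(1))
    print('shift mm',(d*1000).round(1),'turn deg',r.round(1))
E
python3 - <<'E'
from h import *
for n in("top","scene"):
    im=cv2.imread(f"pics/{n}0.png"); c,T=campose(n); hsv=cv2.cvtColor(im,cv2.COLOR_BGR2HSV)
    H,S,V=[hsv[...,i].astype(int) for i in range(3)]
    P=ray(np.stack(np.meshgrid(range(560),range(420)),-1).reshape(-1,2),0.0,c,T)
    table=((P[:,0]>.28)&(P[:,0]<.95)&(abs(P[:,1])<.5)).reshape(420,560)
    print(n,T[:3,3])
    for m,name,z in (((S>70)&(H<28)&(V>50),'cork/wood',.006),((V>165)&(S<40),'white',.04),((V<65)&(S<400),'dark',.04)):
        for b,st,ce in blobs(m&table,60):
            ys,xs=np.nonzero(b); w=ray(np.stack([xs,ys],1),z,c,T)[:,:2]
            r=cv2.minAreaRect((w*1000).astype(np.float32)); print(name,ce.round(1),st[4],'mean',w.mean(0).round(4),'rect',np.round(r[0]),np.round(r[1]),round(r[2]),'hsv',hsv[b].mean(0).round())
im=cv2.imread("pics/top0.png"); cv2.imwrite("pics/crop1.png",cv2.resize(im[125:295,85:375],None,fx=2.7,fy=2.7,interpolation=2))
E
```

```text
top [ 0.31479282 -0.06923256  1.60921453]
cork/wood [169.3 150.3] 501 mean [0.7741 0.2649] rect [775. 264.] [90. 68.] 44 hsv [  2. 170. 111.]
cork/wood [261.1 146.7] 1533 mean [ 0.7798 -0.0217] rect [780. -23.] [ 51. 403.] 1 hsv [ 13. 135.  84.]
cork/wood [160.7 195.9] 597 mean [0.6295 0.2888] rect [630. 289.] [83. 82.] 45 hsv [ 15. 122. 115.]
cork/wood [283.8 189.2] 150 mean [ 0.6431 -0.0898] rect [645. -91.] [45. 42.] 70 hsv [ 10. 121.  70.]
cork/wood [349.6 197.3] 377 mean [ 0.6138 -0.2907] rect [ 613. -290.] [64. 66.] 88 hsv [ 15. 119. 115.]
cork/wood [158.3 259.7] 1075 mean [0.4341 0.2924] rect [434. 293.] [122.  80.] 43 hsv [ 15. 122. 115.]
cork/wood [286.9 255.7] 755 mean [ 0.4391 -0.0948] rect [430. -90.] [131.  77.] 5 hsv [ 15. 121. 117.]
cork/wood [351.5 257.2] 753 mean [ 0.4312 -0.2888] rect [ 431. -288.] [104.  66.] 14 hsv [ 18. 107. 136.]
dark [314.1 145.9] 115 mean [ 0.769  -0.1845] rect [ 770. -181.] [73. 16.] 89 hsv [ 11. 120.  57.]
dark [208.1 150.3] 82 mean [0.7618 0.1391] rect [764. 135.] [70. 16.] 89 hsv [ 11. 115.  58.]
dark [174.4 158.7] 65 mean [0.7373 0.2418] 
[... 591 characters left out ...]
cork/wood [205.6 189.3] 364 mean [ 0.6148 -0.2887] rect [ 614. -288.] [67. 68.] 76 hsv [ 15. 121. 123.]
cork/wood [414.7 204.7] 1043 mean [0.436 0.295] rect [435. 294.] [124.  83.] 43 hsv [ 15. 124. 124.]
cork/wood [265.7 210.9] 312 mean [ 0.6166 -0.0946] rect [615. -96.] [84. 43.] 24 hsv [12. 97. 71.]
cork/wood [269.1 264.3] 2132 mean [ 0.7664 -0.0214] rect [766. -27.] [ 54. 408.] 1 hsv [ 14. 132.  97.]
cork/wood [395.8 261.5] 767 mean [0.631  0.2909] rect [631. 291.] [84. 86.] 82 hsv [ 15. 124. 125.]
cork/wood [372.4 295.9] 820 mean [0.7478 0.2601] rect [747. 260.] [97. 69.] 3 hsv [  3. 163. 122.]
dark [267.1 216.2] 133 mean [ 0.6495 -0.0748] rect [648. -77.] [42. 36.] 24 hsv [13. 88. 59.]
```

View pics/crop1.png

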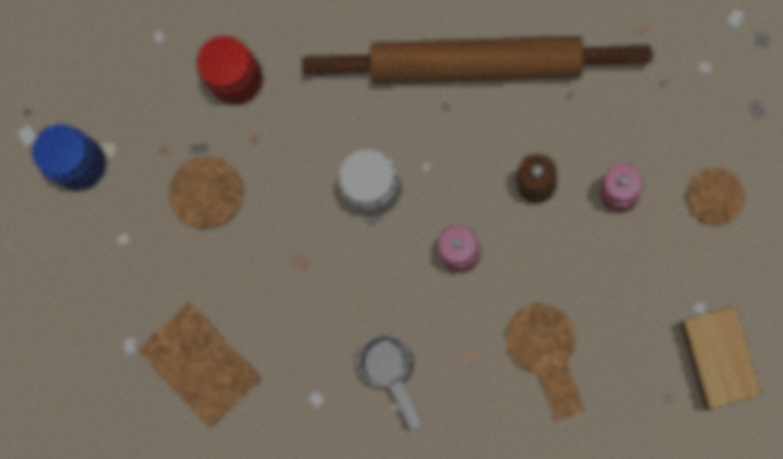

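The crop confirms the choices: white canister (367,178), dark mill (537,175), cup (386,362) with its handle to (414,425), salt box top (728,357), and pads as listed. Now for refined positions.

```bash
python3 - <<'E'
from h import *
c,T=campose("top")
f=lambda u,v,z: ray([[85+u/2.7-.3,125+v/2.7-.3]],z,c,T)[0,:2]
def ang(a,b): d=b-a; return np.arctan2(d[1],d[0])
print('can',f(367,178,.08),'mill',f(537,170,.08))
b=f(386,362,.046);e=f(414,425,.046); print('cup',b,'end',e,'yaw',ang(e,b))
b=f(540,338,.006);e=f(568,412,.006); print('pad',b,e,'yaw',ang(e,b),np.linalg.norm(b-e))
s=[f(*p,.052) for p in((686,321),(734,307),(760,394),(710,409))]; print('salt',np.mean(s,0),ang(s[3],s[0]),ang(s[2],s[1]),np.linalg.norm(s[0]-s[3]),np.linalg.norm(s[0]-s[1]))
s=[f(*p,.006) for p in((190,303),(260,378),(212,425),(140,348))]; print('pads',np.mean(s,0),ang(s[1],s[0]),ang(s[2],s[3]))
print("pinks",f(623,180,.08),f(457,243,.08))
E
python3 -c "
from h import *
go(.60,.08,.25,0)"
```

```text
can [0.62731561 0.09650604] mill [ 0.63258987 -0.08834725]
cup [0.4299855  0.07956315] end [0.36170338 0.0495216 ] yaw 0.4144751469024183
pad [ 0.45656467 -0.08868728] [ 0.37416507 -0.11792803] yaw 0.3410025598117078 0.08743406026727558
salt [ 0.42785745 -0.28461935] 0.22822946613179235 0.2466400658161523 0.09762077575090504 0.0545467603637931
pads [0.43524969 0.29060188] 0.752329094687456 0.7592389076047004
pinks [ 0.61970777 -0.1813249 ] [ 5.53998451e-01 -5.42205289e-04]
t 0.1 pos [0.1896 0.4892 0.2371] rot [-1.572  0.    -0.37 ] open 0.0917 F [ 0.1 -0.5  0.2]
shift mm [ 530.6  -12.7 -233.2] turn deg [  0.1 -21.2  -0. ]
```

apply_moves:
  plan:
    - [0.045,0,-0.023,0,0,0,-1]
    - [0.1,-0.005,-0.05,0,0,0,-1]
    - [0.155,-0.01,-0.08,0,0,0,-1]
    - [0.21,-0.013,-0.107,0,0,0,-1]
    - [0.265,-0.013,-0.135,0,0,0,-1]

```text
time: 0.72
tool_pos: [0.3891, 0.2663, 0.2509]
tool_rot: [-1.57, -0.0, -0.37]
contact_force: [1.0, 0.4, -0.3]
opening: 0.092
```

apply_moves:
  plan:
    - [0.055,0,-0.028,0,-5,0,-1]
    - [0.105,0,-0.054,0,-11,0,-1]
    - [0.145,0,-0.074,0,-16,0,-1]
    - [0.176,0,-0.09,0,-21.2,0,-1]
    - [0.176,0,-0.09,0,-21.2,0,-1]

```text
time: 1.35
tool_pos: [0.5206, 0.1185, 0.2499]
tool_rot: [-1.571, 0.001, -0.003]
contact_force: [0.3, 0.1, -0.0]
opening: 0.0919
```

```bash
python3 - <<'E'
from h import *
go(.52,.12,.25,0)
c,T=campose("wrist"); im=cams.read_camera("wrist"); cv2.imwrite("pics/w1.png",im); np.savez("w1.npz",T=T)
print('pred can',pix([.627,.0965,.08],c,T),'padcan',pix([.63,.29,.006],c,T))
E
```

```text
t 1.35 pos [0.5206 0.1185 0.2499] rot [-1.571e+00  1.000e-03 -3.000e-03] open 0.0919 F [ 0.3  0.1 -0. ]
shift mm [-0.6 -0.1  1.5] turn deg [ 0.  -0.2 -0.1]
pred can [[251.15610854 303.15518733]] padcan [[423.60776244 272.75417671]]
```

View pics/w1.png

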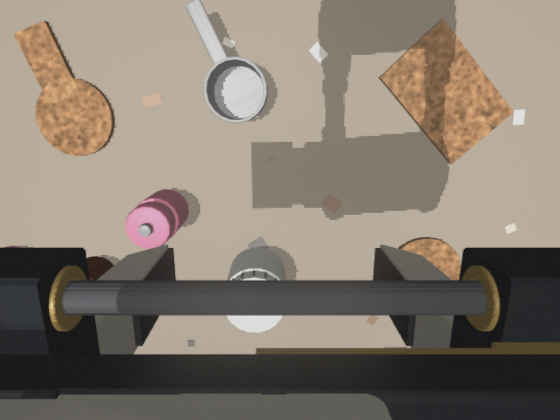

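The wrist view agrees with the top view: canister cap near (255,300), predicted (251,303). Cup rim is at (236,90) with the handle end at (196,5), and the salt box pad and cup pad are fully visible.

```bash
python3 - <<'E'
from h import *
c=cams.calibration("wrist");T=np.load("w1.npz")['T']
f=lambda u,v,z: ray([[u,v]],z,c,T)[0,:2]
def ang(a,b): d=b-a; return np.arctan2(d[1],d[0])
im=cv2.imread("pics/w1.png"); hsv=cv2.cvtColor(im,cv2.COLOR_BGR2HSV)
print('can cap', f(255.5,300,.08))
b=f(236,90,.046);e=f(195,5,.046);print('cup',b,e,ang(e,b),np.linalg.norm(b-e))
m=(hsv[...,1]>120)&(hsv[...,0]<25)&(hsv[...,2]>60)
m=cv2.morphologyEx(m.astype(np.uint8),cv2.MORPH_CLOSE,np.ones((7,7)))
for b,st,ce in blobs(m,1500):
    ys,xs=np.nonzero(b); w=ray(np.stack([xs,ys],1),.006,c,T)[:,:2]; r=cv2.minAreaRect((w*1000).astype(np.float32))
    print(ce.round(),st[4],w.mean(0),np.round(r[0],1),np.round(r[1],1),r[2])
    if ce[0]<150:
        d=cv2.distanceTransform(b.astype(np.uint8),cv2.DIST_L2,5); y,x=np.unravel_index(d.argmax(),d.shape); k=f(x,y,.006)
        v=w.mean(0); print('disc',k,'yaw',ang(v,k),d.max())
go(.627,.0965,.042,0)
E
```

```text
can cap [0.62369436 0.10068926]
cup [0.4318087  0.08452576] [0.36229132 0.05143815] 0.4442326529437664 0.07698996724979583
t 1.4 pos [0.5196 0.1197 0.25  ] rot [-1.571  0.002 -0.003] open 0.092 F [-0.1  0.2  0.7]
shift mm [107.7 207.8 -22.9] turn deg [-0.  -0.2 -0.1]
```

apply_moves:
  plan:
    - [0.04,0.01,-0.01,0,0,0,-1]
    - [0.09,0.04,-0.021,0,0,0,-1]
    - [0.106,0.09,-0.021,0,0,0,-1]
    - [0.106,0.14,-0.021,0,0,0,-1]
    - [0.106,0.175,-0.021,0,0,0,-1]

```text
time: 2.02
tool_pos: [0.6238, 0.1007, 0.073]
tool_rot: [-1.571, 0.004, 0.0]
contact_force: [1.0, 1.1, 1.2]
opening: 0.0917
```

```bash
python3 - <<'E'
from h import *
go(.626,.099,.042,0)
c=cams.calibration("wrist");T=np.load("w1.npz")['T']
im=cv2.imread("pics/w1.png"); hsv=cv2.cvtColor(im,cv2.COLOR_BGR2HSV)
print(hsv[100,75],hsv[80,450],hsv[60,300])
f=lambda u,v,z: ray([[u,v]],z,c,T)[0,:2]
def ang(a,b): d=b-a; return np.arctan2(d[1],d[0])
m=(hsv[...,1]>100)&(hsv[...,0]<25)
m=cv2.morphologyEx(m.astype(np.uint8),cv2.MORPH_CLOSE,np.ones((7,7)))
m=cv2.morphologyEx(m,cv2.MORPH_OPEN,np.ones((7,7)))
m[230:]=0
for b,st,ce in blobs(m,1500):
    ys,xs=np.nonzero(b); w=ray(np.stack([xs,ys],1),.006,c,T)[:,:2]; r=cv2.minAreaRect((w*1000).astype(np.float32))
    print(ce.round(),st[4],w.mean(0),np.round(r[0],1),np.round(r[1],1),r[2])
    if ce[0]<150:
        d=cv2.distanceTransform(b.astype(np.uint8),cv2.DIST_L2,5); y,x=np.unravel_index(d.argmax(),d.shape); k=f(x,y,.006)
        v=w.mean(0); print('disc',k,'yaw',ang(v,k),d.max())
im=cams.read_camera("wrist"); cv2.imwrite("pics/w2.png",im)
E
```

```text
t 2.02 pos [0.6238 0.1007 0.073 ] rot [-1.571  0.004  0.   ] open 0.0917 F [1.  1.1 1.2]
shift mm [ 2.3 31.  -1.7] turn deg [-0.   0.  -0.2]
[ 14 115 167] [ 14 112 164] [ 18  39 185]
[65. 97.] 6692 [ 0.43667075 -0.0930118 ] [429.8 -88.3] [128.   78.3] 4.743167877197266
disc [ 0.45437044 -0.08636386] yaw 0.3592934208039508 35.753494
[446.  92.] 9473 [0.43283866 0.2931767 ] [434.7 293.8] [119.5  77.9] 43.09385299682617
```

View pics/w2.png

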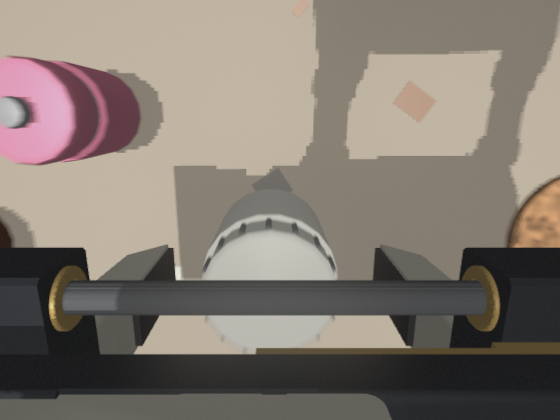

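Cap spans u 203–337 with its centre near (270,285), which puts it at about (0.624, 0.099), so it is centred in the jaws. Descend and grip.

apply_moves:
  plan:
    - [0,0.02,-0.0015,0,0,0,-1]
    - [0,0.031,-0.0015,0,0,0,-1]
    - [0,0.031,-0.0015,0,0,0,0.2]
    - [0,0.031,-0.0015,0,0,0,0.6]
    - [0,0.031,-0.0015,0,0,0,1]
  squeeze: 20

```text
time: 2.7
tool_pos: [0.6261, 0.098, 0.0457]
tool_rot: [-1.571, -0.002, 0.0]
contact_force: [-0.5, 0.5, 0.4]
opening: 0.0662
```

apply_moves:
  plan:
    - [0,0,0,0,0,0,1]
    - [0,0,0,0,0,0,1]
    - [0,-0.015,0,0,0,0,1]
    - [0,-0.04,0,0,0,0,1]
    - [0,-0.06,0,0,0,0,1]

```text
time: 3.32
tool_pos: [0.6254, 0.0977, 0.1057]
tool_rot: [-1.571, 0.0, 0.0]
contact_force: [0.4, -0.1, -3.7]
opening: 0.0635
```

```bash
python3 - <<'E'
from h import *
go(.63,.290,.048,0)
E
```

```text
t 3.33 pos [0.6254 0.0977 0.1057] rot [-1.571  0.     0.   ] open 0.0635 F [ 0.4 -0.1 -3.7]
shift mm [  4.6  57.6 192.4] turn deg [ 0.  0. -0.]
```

apply_moves:
  plan:
    - [0.001,0,0.04,0,0,0,1]
    - [0.002,0,0.09,0,0,0,1]
    - [0.004,0,0.14,0,0,0,1]
    - [0.005,0,0.18,0,0,0,1]
    - [0.005,0,0.192,0,0,0,1]

```text
time: 3.95
tool_pos: [0.6297, 0.2923, 0.1045]
tool_rot: [-1.571, 0.001, 0.003]
contact_force: [0.5, -0.7, -2.5]
opening: 0.0637
```

apply_moves:
  plan:
    - [0,0,0,0,0,0,1]
    - [0,0.015,0,0,0,0,1]
    - [0,0.03,0,0,0,0,1]
    - [0,0.03,0,0,0,0,1]
    - [0,0.03,0,0,0,0,1]

```text
time: 4.58
tool_pos: [0.6308, 0.2894, 0.0746]
tool_rot: [-1.571, 0.0, -0.0]
contact_force: [0.1, 0.3, -2.7]
opening: 0.0637
```

```bash
python3 - <<'E'
from h import *
go(.63,.290,.051,0)
c,T=campose("wrist");im=cams.read_camera("wrist"); cv2.imwrite("pics/w3.png",im)
print(pix([[.63,.29,.006],[.588,.29,.006],[.63,.332,.006],[.63,.248,.006]],c,T))
for n in("top","scene"): cv2.imwrite(f"pics/{n}3.png",cams.read_camera(n))
E
```

```text
t 4.58 pos [0.6308 0.2894 0.0746] rot [-1.571  0.    -0.   ] open 0.0637 F [ 0.1  0.3 -2.7]
shift mm [-0.8 23.6  0.5] turn deg [-0. -0. -0.]
[[274.79086171 227.57329827]
 [274.75435942 158.82391956]
 [343.3783528  227.48076616]
 [206.19347536 227.66584374]]
```

View pics/w3.png

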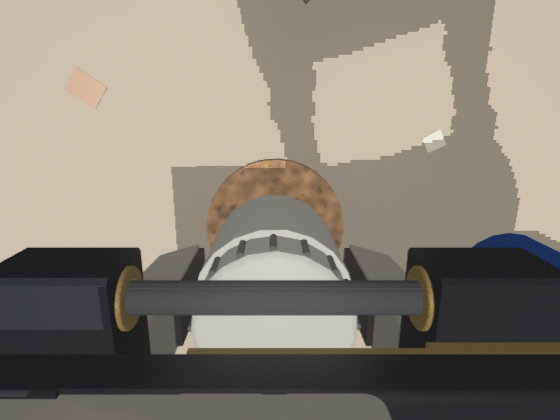

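The pad's edges (u 207–344, top v 159) match the prediction and the canister is centred over it. Lower and release.

apply_moves:
  plan:
    - [-0.0005,0.01,0,0,0,0,1]
    - [-0.0005,0.018,0,0,0,0,1]
    - [-0.0005,0.021,0,0,0,0,1]
    - [-0.0005,0.023,0,0,0,0,1]
    - [-0.0005,0.0235,0,0,0,0,1]

```text
time: 5.35
tool_pos: [0.6301, 0.2899, 0.0518]
tool_rot: [-1.571, -0.0, 0.0]
contact_force: [-3.2, -1.0, 1.8]
opening: 0.0635
```

apply_moves:
  plan:
    - [0,0,0,0,0,0,1]
    - [0,0,0,0,0,0,0.1]
    - [0,0,0,0,0,0,-0.8]
    - [0,0,0,0,0,0,-1]
    - [0,-0.01,0,0,0,0,-1]

```text
time: 5.98
tool_pos: [0.6298, 0.2898, 0.0608]
tool_rot: [-1.571, 0.001, 0.0]
contact_force: [-0.1, 0.3, -0.0]
opening: 0.0887
```

apply_moves:
  plan:
    - [0,-0.04,0,0,0,0,-1]
    - [0,-0.09,0,0,0,0,-1]
    - [-0.03,-0.12,-0.03,0,0,0,-1]
    - [-0.07,-0.15,-0.08,0,0,0,-1]
    - [-0.1,-0.17,-0.14,0,0,0,-1]

```text
time: 6.6
tool_pos: [0.5362, 0.1623, 0.2288]
tool_rot: [-1.57, -0.003, 0.002]
contact_force: [0.4, -1.4, 0.6]
opening: 0.0917
```

```bash
python3 - <<'E'
from h import *
go(.632,-.0885,.12,0)
for n in("top","wrist"): cv2.imwrite(f"pics/{n}4.png",cams.read_camera(n))
a=cv2.imread("pics/top4.png")[155:235,120:200]; cv2.imwrite("pics/c4.png",np.hstack([cv2.resize(a,(400,400),interpolation=2),cv2.resize(cv2.imread("pics/wrist4.png"),None,fx=.7,fy=.95)[:400]]))
c,T=campose("top"); print(pix([[.63,.29,.086],[.63,.29,.006]],c,T))
E
```

```text
t 6.6 pos [0.5362 0.1623 0.2288] rot [-1.57  -0.003  0.002] open 0.0917 F [ 0.4 -1.4  0.6]
shift mm [  95.   108.9 -251.1] turn deg [-0.   0.1  0.2]Traceback (most recent call last):
  File "<stdin>", line 4, in <module>
    return _nx.concatenate(arrs, 1, dtype=dtype, casting=casting)
           ~~~~~~~~~~~~~~~^^^^^^^^^^^^^^^^^^^^^^^^^^^^^^^^^^^^^^^
ValueError: all the input array dimensions except for the concatenation axis must match exactly, but along dimension 0, the array at index 0 has size 400 and the array at index 1 has size 399
```

apply_moves:
  plan:
    - [0.015,0.01,-0.055,0,0,0,-0.52]
    - [0.035,0.03,-0.11,0,0,0,-0.52]
    - [0.06,0.055,-0.165,0,0,0,-0.52]
    - [0.085,0.08,-0.215,0,0,0,-0.52]
    - [0.095,0.099,-0.25,0,0,0,-0.52]

```text
time: 7.32
tool_pos: [0.6334, -0.0893, 0.1266]
tool_rot: [-1.571, -0.001, -0.001]
contact_force: [-0.5, -0.0, 0.3]
opening: 0.0696
```

apply_moves:
  plan:
    - [0,0,0,0,0,0,-0.52]
    - [0,0,0,0,0,0,-0.52]
    - [0,0,0,0,0,0,-0.52]
    - [0,0.01,0,0,0,0,-0.52]
    - [0,0.01,0,0,0,0,-0.52]

```text
time: 7.95
tool_pos: [0.6314, -0.0862, 0.1168]
tool_rot: [-1.57, 0.002, 0.001]
contact_force: [-0.9, -0.0, -0.4]
opening: 0.0699
```

```bash
python3 - <<'E'
from h import *
go(.632,-.0885,.045,0)
c,T=campose("wrist");im=cams.read_camera("wrist"); cv2.imwrite("pics/w5.png",im); np.savez("w5.npz",T=T)
print(pix([[.632,-.0885,.08],[.614,-.29,.006]],c,T))
c,T=campose("top"); print(pix([[.63,.29,.086],[.63,.29,.006]],c,T))
a=cv2.imread("pics/top4.png")[155:235,120:200]; cv2.imwrite("pics/c5.png",np.hstack([cv2.resize(a,(240,420),interpolation=2),im]))
E
```

```text
t 7.95 pos [ 0.6314 -0.0862  0.1168] rot [-1.57e+00  2.00e-03  1.00e-03] open 0.0699 F [-0.9 -0.  -0.4]
shift mm [ 0.7 71.8 -2.4] turn deg [-0.   0.1 -0.1]
[[269.53583844 248.37129026]
 [-13.10044858 187.58782267]]
[[154.36168945 190.57904776]
 [160.37013634 195.74003163]]
```

View pics/c5.png

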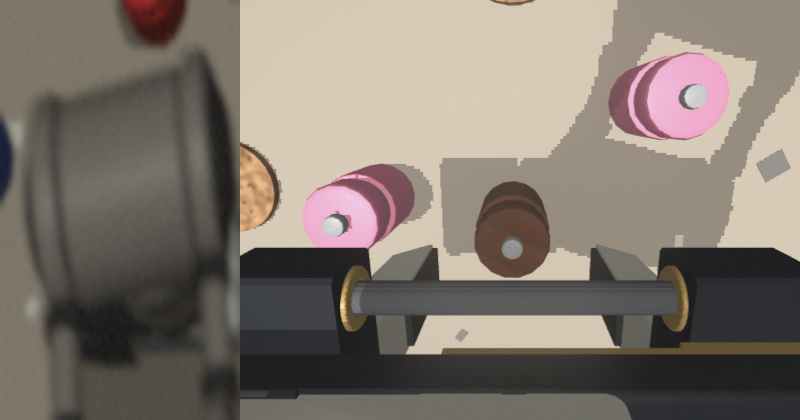

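The wrist shows the dark mill's knob at (272,248), predicted (269.5,248.4), with the pink ones clear of the fingers. In the top crop the gripper hides the canister, so I'll check that later. Descend and grip.

apply_moves:
  plan:
    - [0.0005,0.03,-0.001,0,0,0,-0.52]
    - [0.0005,0.06,-0.001,0,0,0,-0.52]
    - [0.0005,0.078,-0.001,0,0,0,-0.52]
    - [0.0005,0.082,-0.001,0,0,0,-0.52]
    - [0.0005,0.082,-0.001,0,0,0,0.1]
  squeeze: 15

```text
time: 8.62
tool_pos: [0.633, -0.0881, 0.0362]
tool_rot: [-1.571, -0.001, 0.0]
contact_force: [0.5, 0.7, 0.5]
opening: 0.0637
```

apply_moves:
  plan:
    - [0,0,0,0,0,0,0.3]
    - [0,0,0,0,0,0,1]
    - [0,0,0,0,0,0,1]
    - [0,0,0,0,0,0,1]
    - [0,-0.01,0,0,0,0,1]

```text
time: 9.25
tool_pos: [0.6317, -0.0879, 0.0449]
tool_rot: [-1.57, 0.002, 0.0]
contact_force: [0.1, 1.0, -1.2]
opening: 0.0458
```

apply_moves:
  plan:
    - [0,-0.04,0,0,0,0,1]
    - [0,-0.07,0,0,0,0,1]
    - [0,-0.095,0,0,0,0,1]
    - [0,-0.105,0,0,0,0,1]
    - [0,-0.105,0,0,0,0,1]

```text
time: 9.88
tool_pos: [0.6325, -0.0881, 0.1506]
tool_rot: [-1.571, -0.0, 0.0]
contact_force: [-0.2, 0.3, -1.6]
opening: 0.046
```

```bash
python3 - <<'E'
from h import *
go(.614,-.290,.042,0)
E
```

```text
t 9.88 pos [ 0.6325 -0.0881  0.1506] rot [-1.571 -0.     0.   ] open 0.046 F [-0.2  0.3 -1.6]
shift mm [ -18.6  108.7 -201.9] turn deg [0. 0. 0.]
```

apply_moves:
  plan:
    - [-0.004,0,-0.045,0,0,0,1]
    - [-0.009,0,-0.1,0,0,0,1]
    - [-0.014,0,-0.15,0,0,0,1]
    - [-0.018,0,-0.19,0,0,0,1]
    - [-0.0185,0.02,-0.202,0,0,0,1]

```text
time: 10.5
tool_pos: [0.6137, -0.2931, 0.1298]
tool_rot: [-1.572, -0.001, -0.003]
contact_force: [0.6, -0.1, -3.0]
opening: 0.0457
```

apply_moves:
  plan:
    - [0,0.03,0,0,0,0,1]
    - [0,0.055,0,0,0,0,1]
    - [0,0.065,0,0,0,0,1]
    - [0,0.065,0,0,0,0,1]
    - [0,0.065,0,0,0,0,1]

```text
time: 11.12
tool_pos: [0.6147, -0.29, 0.0664]
tool_rot: [-1.571, -0.001, 0.001]
contact_force: [0.3, -0.6, -3.0]
opening: 0.0455
```

```bash
python3 - <<'E'
from h import *
go(.614,-.290,.042,0)
c,T=campose("wrist");im=cams.read_camera("wrist"); cv2.imwrite("pics/w6.png",im)
print(pix([[.614,-.29,.006],[.581,-.29,.006],[.614,-.257,.006],[.614,-.323,.006]],c,T))
E
```

```text
t 11.12 pos [ 0.6147 -0.29    0.0664] rot [-1.571e+00 -1.000e-03  1.000e-03] open 0.0455 F [ 0.3 -0.6 -3. ]
shift mm [-0.7 24.4  0. ] turn deg [0.  0.  0.1]
[[273.98432969 231.78103593]
 [273.98255318 176.49605538]
 [329.84259961 231.77271695]
 [218.12636162 231.78935487]]
```

View pics/w6.png

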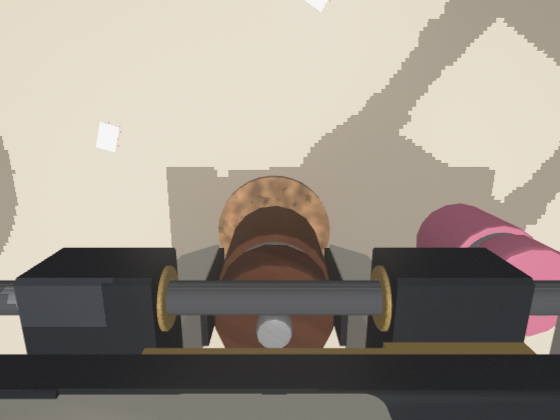

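Pad edges (u 218–330, top v 177) match, and the mill's knob is centred at u 274. Lower and release.

apply_moves:
  plan:
    - [-0.0005,0.01,0,0,0,0,1]
    - [-0.0005,0.018,0,0,0,0,1]
    - [-0.0005,0.021,0,0,0,0,1]
    - [-0.0005,0.0235,0,0,0,0,1]
    - [-0.0005,0.0245,0,0,0,0,1]

```text
time: 11.8
tool_pos: [0.6133, -0.2899, 0.0426]
tool_rot: [-1.571, 0.0, 0.0]
contact_force: [-6.1, 3.0, 12.2]
opening: 0.0456
```

apply_moves:
  plan:
    - [0,0,0,0,0,0,1]
    - [0,0,0,0,0,0,0]
    - [0,0,0,0,0,0,-0.52]
    - [0,0,0,0,0,0,-0.52]
    - [0,-0.02,0,0,0,0,-0.52]

```text
time: 12.42
tool_pos: [0.6127, -0.2895, 0.06]
tool_rot: [-1.569, 0.003, 0.0]
contact_force: [-0.3, -0.0, -0.9]
opening: 0.0682
```

apply_moves:
  plan:
    - [0,-0.05,0,0,0,0,-0.52]
    - [0,-0.1,0,0,0,0,-0.52]
    - [-0.05,-0.13,0.005,0,-4,0,-0.7]
    - [-0.11,-0.13,0.005,0,-9,0,-0.9]
    - [-0.17,-0.13,0.005,0,-13.8,0,-1]

```text
time: 13.05
tool_pos: [0.4423, -0.2852, 0.1929]
tool_rot: [-1.574, -0.002, 0.245]
contact_force: [-0.7, -0.7, -0.7]
opening: 0.0904
```

```bash
python3 - <<'E'
from h import *
go(.428,-.2845,.1,.24)
c,T=campose("wrist");im=cams.read_camera("wrist"); cv2.imwrite("pics/w7.png",im); np.savez("w7.npz",T=T)
E
```

```text
t 13.05 pos [ 0.4423 -0.2852  0.1929] rot [-1.574 -0.002  0.245] open 0.0904 F [-0.7 -0.7 -0.7]
shift mm [-13.9  92.9   4.4] turn deg [0.2 0.3 0.1]
```

View pics/w7.png

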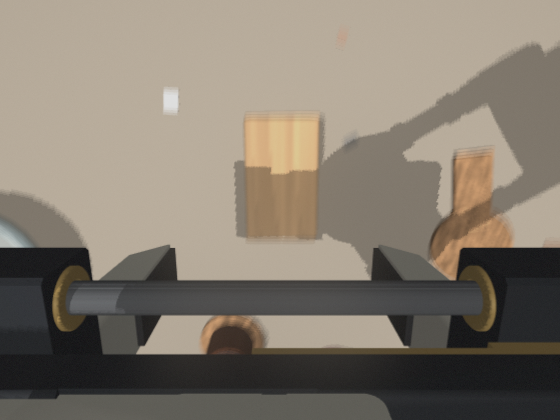

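The wrist view is slightly blurred: the salt box is squared to the jaws with its top at u 246–319, v 115–238, and the mill is on its pad at (230,335).

```bash
python3 - <<'E'
from h import *
cams.read_camera("wrist");c,T=campose("wrist");im=cams.read_camera("wrist"); cv2.imwrite("pics/w8.png",im)
hsv=cv2.cvtColor(im,cv2.COLOR_BGR2HSV)
m=(hsv[...,1]>85)&(hsv[...,0]<30);m[250:]=0;m[:,:200]=0;m[:,380:]=0
m=cv2.morphologyEx(m.astype(np.uint8),cv2.MORPH_OPEN,np.ones((5,5)))
for b,st,ce in blobs(m,2000):
    ys,xs=np.nonzero(b); w=ray(np.stack([xs,ys],1),.052,c,T)[:,:2]; r=cv2.minAreaRect((w*1000).astype(np.float32))
    print(st,ce,w.mean(0),r)
go(.428,-.2845,.025,.24)
E
```

```text
[ 239  127   74  123 8612] [275.25162564 187.06920576] [ 0.42663987 -0.28496918] ((428.7342224121094, -284.4244384765625), (98.50977325439453, 56.67670440673828), 13.719071388244629)
t 13.2 pos [ 0.4414 -0.285   0.1927] rot [-1.571 -0.     0.239] open 0.0916 F [ 1.3 -0.6  0.5]
shift mm [-13.  167.6   3.7] turn deg [ 0.  -0.1  0. ]
```

apply_moves:
  plan:
    - [-0.013,0.04,0.0035,0,0,0,-1]
    - [-0.013,0.09,0.0035,0,0,0,-1]
    - [-0.013,0.135,0.0035,0,0,0,-1]
    - [-0.013,0.16,0.0035,0,0,0,-1]
    - [-0.013,0.167,0.0035,0,0,0,-0.8]
  squeeze: 20

```text
time: 13.82
tool_pos: [0.431, -0.2849, 0.0232]
tool_rot: [-1.57, 0.0, 0.241]
contact_force: [0.1, 0.4, 0.2]
opening: 0.0858
```

apply_moves:
  plan:
    - [0,0,0,0,0,0,-0.3]
    - [0,0,0,0,0,0,0.2]
    - [0,0,0,0,0,0,1]
    - [0,0,0,0,0,0,1]
    - [0,0,0,0,0,0,1]

```text
time: 14.45
tool_pos: [0.4306, -0.285, 0.0251]
tool_rot: [-1.572, -0.001, 0.241]
contact_force: [-0.2, 2.1, 6.8]
opening: 0.0577
```

apply_moves:
  plan:
    - [0,-0.02,0,0,0,0,1]
    - [0,-0.06,0,0,0,0,1]
    - [0,-0.1,0,0,0,0,1]
    - [0,-0.13,0,0,0,0,1]
    - [0,-0.13,0,0,0,0,1]

```text
time: 15.08
tool_pos: [0.431, -0.2857, 0.1561]
tool_rot: [-1.575, -0.003, 0.241]
contact_force: [0.2, -0.2, -2.6]
opening: 0.058
```

```bash
python3 - <<'E'
from h import *
go(.47,0,.155,.24)
E
```

```text
t 15.07 pos [ 0.431  -0.2857  0.1561] rot [-1.575 -0.003  0.241] open 0.058 F [ 0.2 -0.2 -2.6]
shift mm [1.060e+02 2.000e-01 2.681e+02] turn deg [0.2 0.1 0.2]
```

apply_moves:
  plan:
    - [0.007,0,0.027,0,0,0,1]
    - [0.02,0,0.08,0,0,0,1]
    - [0.034,0,0.133,0,0,0,1]
    - [0.047,0,0.186,0,0,0,1]
    - [0.06,0,0.236,0,0,0,1]

```text
time: 15.7
tool_pos: [0.4309, -0.0394, 0.1526]
tool_rot: [-1.569, 0.002, 0.241]
contact_force: [0.7, 0.2, -3.1]
opening: 0.0579
```

apply_moves:
  plan:
    - [0.014,0,0.055,0,0,0,1]
    - [0.028,0,0.11,0,-4,0,1]
    - [0.042,0,0.165,0,-11,0,1]
    - [0.056,0,0.22,0,-18,0,1]
    - [0.066,0,0.26,0,-25,0,1]

```text
time: 16.32
tool_pos: [0.4329, 0.2289, 0.1524]
tool_rot: [-1.57, 0.002, 0.683]
contact_force: [0.2, -0.6, -2.7]
opening: 0.0577
```

```bash
python3 - <<'E'
from h import *
go(.4363,.2942,.055,.755)
E
```

```text
t 16.32 pos [0.4329 0.2289 0.1524] rot [-1.57   0.002  0.683] open 0.0577 F [ 0.2 -0.6 -2.7]
shift mm [44.1 97.3 48.4] turn deg [-0.1 -4.1 -0.1]
```

apply_moves:
  plan:
    - [0.02,0.01,0.022,0,-2,0,1]
    - [0.044,0.03,0.048,0,-4.1,0,1]
    - [0.044,0.065,0.048,0,-4.1,0,1]
    - [0.044,0.09,0.048,0,-4.1,0,1]
    - [0.044,0.097,0.048,0,-4.1,0,1]

```text
time: 16.95
tool_pos: [0.4363, 0.2911, 0.0541]
tool_rot: [-1.569, 0.005, 0.749]
contact_force: [0.5, -0.1, -1.7]
opening: 0.0579
```

```bash
python3 - <<'E'
from h import *
cams.read_camera("wrist");go(.4363,.2942,.0325,.755)
c,T=campose("wrist");im=cams.read_camera("wrist"); cv2.imwrite("pics/w9.png",im)
R=np.array([[np.cos(.755),-np.sin(.755)],[np.sin(.755),np.cos(.755)]])
print(pix([[*(R@[a,b]+[.4345,.2925]),.006] for a,b in((-.06,.039),(-.06,-.039),(.06,.039),(.06,-.039))],c,T))
E
```

```text
t 17.0 pos [0.4368 0.2912 0.0546] rot [-1.569  0.004  0.749] open 0.0579 F [-0.4  0.2 -3.1]
shift mm [ 1.8 22.1  2.5] turn deg [-0.1 -0.3 -0.2]
[[352.90874105 128.49005755]
 [202.55627637 129.5598914 ]
 [343.44044497 332.79064256]
 [213.69429418 333.73839956]]
```

View pics/w9.png

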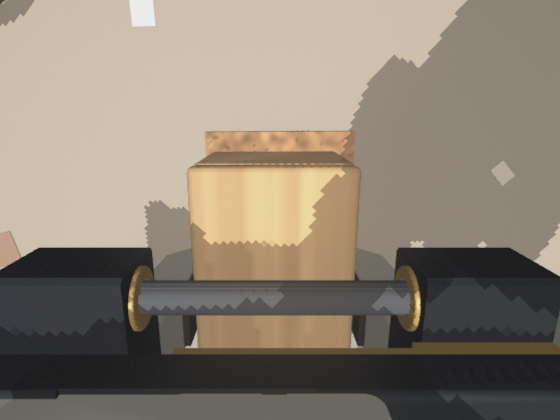

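The pad edge (205–355, v 132) is about 3 mm right of the box, which spans u 190–357. Correct that and set down.

apply_moves:
  plan:
    - [0.003,0.006,0.003,0,-0.3,0,1]
    - [0.003,0.014,0.003,0,-0.3,0,1]
    - [0.003,0.019,0.003,0,-0.3,0,1]
    - [0.003,0.022,0.003,0,-0.3,0,1]
    - [0.003,0.023,0.003,0,-0.3,0,1]

```text
time: 17.68
tool_pos: [0.4384, 0.2961, 0.0339]
tool_rot: [-1.571, 0.0, 0.754]
contact_force: [0.0, 0.6, -1.9]
opening: 0.0581
```

```bash
python3 - <<'E'
from h import *
go(.4363,.2942,.0325,.755)
E
```

```text
t 17.68 pos [0.4384 0.2961 0.0339] rot [-1.571  0.     0.754] open 0.0581 F [ 0.   0.6 -1.9]
shift mm [-2.8  1.4  0. ] turn deg [-0. -0. -0.]
```

apply_moves:
  plan:
    - [0,0.001,0,0,0,0,1]
    - [0,0.002,0,0,0,0,1]
    - [0,0.002,0,0,0,0,1]
    - [0,0.002,0,0,0,0,-0.3]
    - [0,0.002,0,0,0,0,-1]

```text
time: 18.3
tool_pos: [0.4387, 0.2963, 0.0324]
tool_rot: [-1.571, -0.001, 0.754]
contact_force: [-0.0, -0.9, 0.5]
opening: 0.0657
```

apply_moves:
  plan:
    - [0,0,0,0,0,0,-1]
    - [0,0,0,0,0,0,-1]
    - [0,-0.03,0,0,0,0,-1]
    - [0,-0.08,0,0,0,0,-1]
    - [0,-0.12,0,0,0,0,-1]

```text
time: 18.92
tool_pos: [0.4386, 0.2962, 0.1538]
tool_rot: [-1.571, -0.001, 0.754]
contact_force: [-0.0, 0.5, -0.2]
opening: 0.0921
```

```bash
python3 - <<'E'
from h import *
go(.46,.084,.19,.43)
E
```

```text
t 18.93 pos [0.4386 0.2962 0.1538] rot [-1.571e+00 -1.000e-03  7.540e-01] open 0.0921 F [-0.   0.5 -0.2]
shift mm [-129.7  -36.2 -169.4] turn deg [ 0.  18.6  0.1]
```

apply_moves:
  plan:
    - [-0.025,-0.03,-0.03,0,0,0,-1]
    - [-0.06,-0.036,-0.075,0,5,0,-1]
    - [-0.095,-0.036,-0.122,0,11,0,-1]
    - [-0.13,-0.036,-0.169,0,18.6,0,-1]
    - [-0.13,-0.036,-0.169,0,18.6,0,-1]

```text
time: 19.55
tool_pos: [0.4598, 0.0806, 0.1882]
tool_rot: [-1.571, -0.0, 0.423]
contact_force: [0.0, 0.2, 0.2]
opening: 0.0915
```

```bash
python3 - <<'E'
from h import *
for i in range(3): cams.read_camera("wrist")
c,T=campose("wrist");im=cams.read_camera("wrist"); cv2.imwrite("pics/w10.png",im);np.savez("w10.npz",T=T)
print(pix([[.431,.082,.046]],c,T))
go(.431,.082,.026,.43)
cv2.imwrite("pics/top10.png",cams.read_camera("top"))
E
```

```text
[[285.68492277 167.79062687]]
t 19.75 pos [0.4592 0.085  0.188 ] rot [-1.57  -0.     0.431] open 0.0919 F [ 0.7  0.1 -0.4]
shift mm [-26.9 162.    9. ] turn deg [-0.   0.1  0. ]
```

View pics/w10.png

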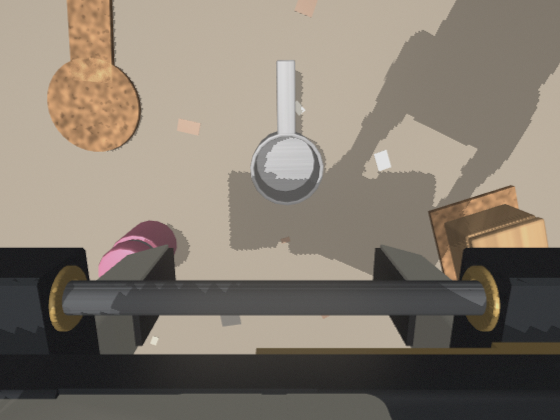

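Cup rim is centred at (287,167), handle end at (285,62), so it lies square to the jaws. The cup pad disc is at (94,105) with its tongue up to (90,0). The salt box sits within its pad at right.

apply_moves:
  plan:
    - [-0.02,0.02,0.007,0,0,0,-1]
    - [-0.0275,0.06,0.01,0,0,0,-1]
    - [-0.0275,0.11,0.01,0,0,0,-1]
    - [-0.0275,0.15,0.01,0,0,0,-1]
    - [-0.0275,0.162,0.01,0,0,0,-0.9]
  squeeze: 14

```text
time: 20.42
tool_pos: [0.4287, 0.0827, 0.0243]
tool_rot: [-1.569, 0.004, 0.432]
contact_force: [-0.4, -0.8, -0.1]
opening: 0.0882
```

apply_moves:
  plan:
    - [0,0,0,0,0,0,-0.3]
    - [0,0,0,0,0,0,0.2]
    - [0,0,0,0,0,0,1]
    - [0,0,0,0,0,0,1]
    - [0,0,0,0,0,0,1]

```text
time: 21.05
tool_pos: [0.431, 0.0817, 0.0271]
tool_rot: [-1.571, -0.002, 0.429]
contact_force: [0.1, 1.2, 7.4]
opening: 0.0586
```

apply_moves:
  plan:
    - [0,-0.02,0,0,0,0,1]
    - [0,-0.06,0,0,0,0,1]
    - [0,-0.09,0,0,0,0,1]
    - [0,-0.09,0,0,0,0,1]
    - [0,-0.09,0,0,0,0,1]

```text
time: 21.68
tool_pos: [0.4297, 0.0816, 0.1155]
tool_rot: [-1.57, 0.001, 0.429]
contact_force: [0.7, -0.2, -0.9]
opening: 0.0588
```

```bash
python3 - <<'E'
from h import *
c=cams.calibration("wrist");T=np.load("w10.npz")['T']
im=cv2.imread("pics/w10.png");hsv=cv2.cvtColor(im,cv2.COLOR_BGR2HSV)
m=((hsv[...,1]>90)&(hsv[...,0]<25)).astype(np.uint8)
m=cv2.morphologyEx(cv2.morphologyEx(m,cv2.MORPH_CLOSE,np.ones((7,7))),cv2.MORPH_OPEN,np.ones((7,7)));m[200:]=0;m[:,200:]=0
b,st,_=max(blobs(m,500),key=lambda t:t[1][4]); print(st)
f=lambda u,v: ray([[u,v]],.006,c,T)[0,:2]
rows=[(np.nonzero(b[v])[0].mean(),v) for v in range(4,55)]
w=np.array([f(*r) for r in rows]); p=np.polyfit(w[:,0],w[:,1],1); print('tongue yaw',np.arctan(p[0]))
d=cv2.distanceTransform(b.astype(np.uint8),cv2.DIST_L2,5);q=np.argwhere(d>d.max()-.7).mean(0);k=f(q[1],q[0]);print('disc',q,k,'axis y at disc x',np.polyval(p,k[0]))
go(.4555,-.0875,.116,.35)
E
```

```text
[  48    0   92  151 9387]
tongue yaw 0.34755038339989575
disc [104.4  93.7] [ 0.45485518 -0.08701886] axis y at disc x -0.08722123790399658
t 21.68 pos [0.4297 0.0816 0.1155] rot [-1.57e+00  1.00e-03  4.29e-01] open 0.0588 F [ 0.7 -0.2 -0.9]
shift mm [ -46.9   -0.5 -164.5] turn deg [-0.   4.6 -0. ]
```

apply_moves:
  plan:
    - [-0.01,0,-0.035,0,1,0,1]
    - [-0.023,0,-0.08,0,2.5,0,1]
    - [-0.037,0,-0.13,0,4,0,1]
    - [-0.047,0,-0.164,0,5.7,0,1]
    - [-0.047,0.03,-0.164,0,5.7,0,1]

```text
time: 22.3
tool_pos: [0.457, -0.0899, 0.0858]
tool_rot: [-1.573, -0.002, 0.326]
contact_force: [0.1, 0.3, -1.1]
opening: 0.0586
```

apply_moves:
  plan:
    - [0,0.015,0,0,0,0,1]
    - [0,0.03,0,0,0,0,1]
    - [0,0.035,0,0,0,0,1]
    - [0,0.035,0,0,0,0,1]
    - [0,0.035,0,0,0,0,1]

```text
time: 22.92
tool_pos: [0.456, -0.0871, 0.0513]
tool_rot: [-1.571, -0.0, 0.33]
contact_force: [-0.1, 0.0, -1.1]
opening: 0.0585
```

```bash
python3 - <<'E'
from h import *
go(.455,-.087,.032,.33)
c,T=campose("wrist");im=cams.read_camera("wrist"); cv2.imwrite("pics/w11.png",im)
R=lambda a,b: [.455+a*np.cos(.348)-b*np.sin(.348),-.087+a*np.sin(.348)+b*np.cos(.348),.006]
print(pix([R(0,0),R(0,.039),R(0,-.039),R(-.091,.017),R(-.091,-.017)],c,T))
E
```

```text
t 22.93 pos [ 0.456  -0.0871  0.0513] rot [-1.571 -0.     0.33 ] open 0.0585 F [-0.1  0.  -1.1]
shift mm [-0.9 19.3  0.4] turn deg [0. 0. 0.]
[[274.60903348 240.0870969 ]
 [345.42355076 238.82517971]
 [203.91087198 241.34694062]
 [306.10516949  62.96462346]
 [236.38483728  64.35003806]]
```

View pics/w11.png

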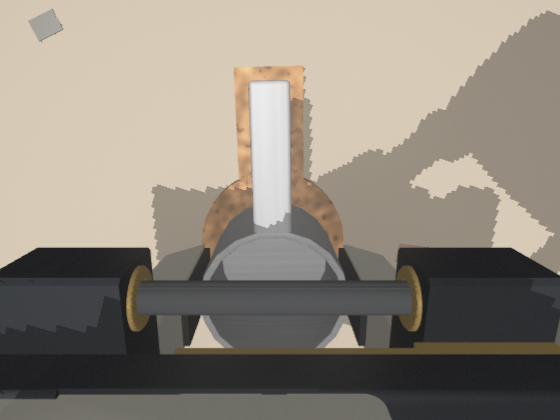

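The handle (u 250–290) is centred on the tongue (235–304) and the disc is centred under the bowl. Lower and release.

apply_moves:
  plan:
    - [0,0.007,0,0,0,0,1]
    - [0,0.014,0,0,0,0,1]
    - [0,0.0175,0,0,0,0,1]
    - [0,0.019,0,0,0,0,1]
    - [0,0.0195,0,0,0,0,1]

```text
time: 23.6
tool_pos: [0.4555, -0.0869, 0.0327]
tool_rot: [-1.571, 0.0, 0.33]
contact_force: [-7.6, 2.3, 22.3]
opening: 0.0586
```

```bash
python3 - <<'E'
from h import *
go(.455,-.087,.032,.33)
E
```

```text
t 23.6 pos [ 0.4555 -0.0869  0.0327] rot [-1.571  0.     0.33 ] open 0.0586 F [-7.6  2.3 22.3]
shift mm [-0.5  0.7  0.1] turn deg [-0.  0. -0.]
```

apply_moves:
  plan:
    - [0,-0.0008,0,0,0,0,1]
    - [0,-0.0008,0,0,0,0,0]
    - [0,-0.0008,0,0,0,0,-0.8]
    - [0,-0.0008,0,0,0,0,-0.8]
    - [0,-0.0008,0,0,0,0,-0.8]

```text
time: 24.22
tool_pos: [0.4559, -0.0871, 0.0322]
tool_rot: [-1.571, -0.0, 0.33]
contact_force: [0.5, -0.2, -0.0]
opening: 0.0813
```

apply_moves:
  plan:
    - [0,-0.015,0,0,0,0,-0.8]
    - [0,-0.05,0,0,0,0,-0.8]
    - [0,-0.1,0,0,0,0,-0.8]
    - [0,-0.15,0,0,0,0,-0.8]
    - [0,-0.2,0,0,0,0,-0.8]

```text
time: 24.85
tool_pos: [0.4555, -0.087, 0.2339]
tool_rot: [-1.571, -0.0, 0.33]
contact_force: [0.9, 0.1, -0.6]
opening: 0.0828
```

apply_moves:
  plan:
    - [0,-0.02,0.05,0,0,0,-0.8]
    - [0,-0.02,0.1,0,0,0,-0.8]
    - [-0.01,-0.02,0.16,0,0,0,-0.8]
    - [-0.02,-0.02,0.22,0,0,0,-0.8]
    - [-0.03,-0.02,0.28,0,0,0,-0.8]

```text
time: 25.48
tool_pos: [0.3355, 0.1695, 0.2524]
tool_rot: [-1.571, -0.001, 0.329]
contact_force: [1.0, 0.7, 0.1]
opening: 0.0825
```

apply_moves:
  plan:
    - [-0.03,0,0.05,0,0,0,-0.8]
    - [-0.05,0,0.1,0,0,0,-0.8]
    - [-0.06,0,0.15,0,0,0,-0.8]
    - [-0.06,0,0.2,0,0,0,-0.8]
    - [-0.06,0,0.23,0,0,0,-0.8]

```text
time: 26.1
tool_pos: [0.2041, 0.368, 0.2523]
tool_rot: [-1.57, -0.0, 0.332]
contact_force: [1.2, 0.0, 0.2]
opening: 0.0822
```

```bash
python3 - <<'E'
from h import *
for n in("top","scene"): cv2.imwrite(f"pics/{n}12.png",cams.read_camera(n))
t=cv2.imread("pics/top12.png"); a=cv2.imread("pics/top0.png")
print('bowl/pin diff',cv2.absdiff(t[170:240,395:465],a[170:240,395:465]).mean(),cv2.absdiff(t[130:165,195:330],a[130:165,195:330]).mean())
cv2.imwrite("pics/c12.png",np.vstack([cv2.resize(t[140:290,100:380],(790,423),interpolation=2),]))
s=cv2.imread("pics/scene12.png"); cv2.imwrite("pics/s12.png",cv2.resize(s[100:310,190:450],(743,600),interpolation=2))
E
```

```text
bowl/pin diff 1.1961224489795919 1.3396119929453263
```

View pics/c12.png

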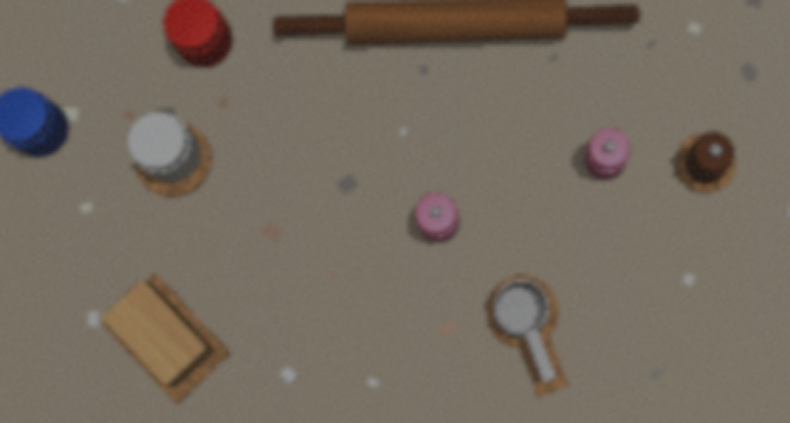

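View pics/s12.png

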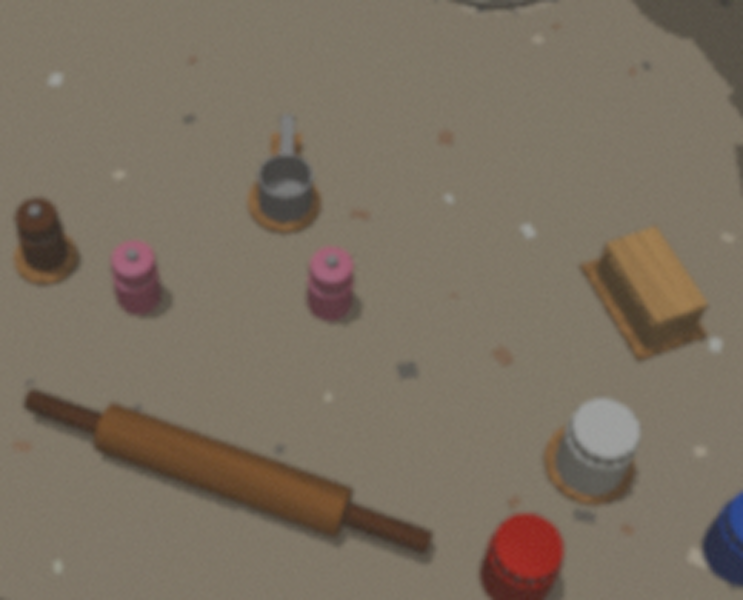

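Both views show all four things upright on their pads, with the decoys, bowl and pin undisturbed. Next I check the offsets numerically from top-face pixels.

```bash
python3 - <<'E'
from h import *
ct=campose("top");cs=campose("scene"); k=790/280; k2=743/260; k3=600/210
f=lambda u,v,z: ray([[100+u/k-.3,140+v/k-.3]],z,*ct)[0,:2]
g=lambda u,v,z: ray([[190+u/k2-.3,100+v/k3-.3]],z,*cs)[0,:2]
P=lambda n,d,c: print(n,((np.array(d)-c)*1000).round(1))
P('can top',f(159,140,.086),[.630,.290]);P('can scene',g(604,431,.086),[.630,.290])
P('mill top',f(715,150,.086),[.614,-.29]);P('mill scene',g(35,210,.086),[.614,-.29])
s=np.mean([f(*p,.058) for p in((147,281),(210,345),(166,387),(103,322))],0);P('salt top',s,[.4345,.2925])
s=np.mean([g(*p,.058) for p in((605,244),(654,229),(706,302),(655,322))],0);P('salt scene',s,[.4345,.2925])
P('cup top',f(520,309,.052),[.455,-.087]);P('cup scene',g(286,172,.052),[.455,-.087])
E
```

```text
can top [ 3.7 -4.9]
can scene [9.4 0. ]
mill top [-2.1 -0.3]
mill scene [-0.2  2.7]
salt top [ 0.9 -2.5]
salt scene [4.3 2.3]
cup top [-0.5  0.9]
cup scene [-1.5  1.2]
```

The canister numbers, picked by eye, are less certain than the rest (up to 9 mm), so I take a close wrist look at it.

apply_moves:
  plan:
    - [0.04,0,-0.023,0,0,0,-0.8]
    - [0.085,0,-0.047,0,0,0,-0.8]
    - [0.13,0,-0.072,0,0,0,-0.8]
    - [0.175,0,-0.098,0,0,0,-0.8]
    - [0.22,0,-0.123,0,0,0,-0.8]

```text
time: 26.82
tool_pos: [0.4551, 0.3195, 0.2523]
tool_rot: [-1.571, 0.0, 0.329]
contact_force: [-0.0, 0.4, -0.3]
opening: 0.0825
```

apply_moves:
  plan:
    - [0.045,0,-0.025,0,5,0,-0.8]
    - [0.09,0,-0.05,0,10,0,-0.8]
    - [0.13,0.01,-0.075,0,15,0,-0.8]
    - [0.167,0.02,-0.093,0,19,0,-0.8]
    - [0.167,0.02,-0.093,0,19,0,-0.8]

```text
time: 27.45
tool_pos: [0.6431, 0.2846, 0.2291]
tool_rot: [-1.573, 0.004, -0.005]
contact_force: [-0.1, 1.0, 0.2]
opening: 0.0826
```

```bash
python3 - <<'E'
from h import *
for i in range(6): cams.read_camera("wrist")
c,T=campose("wrist");im=cams.read_camera("wrist"); cv2.imwrite("pics/w13.png",im);np.savez("w13.npz",T=T)
go(.64,.29,.22,0); print(pix([[.63,.29,.086],[.63,.29,.006]],c,T))
E
```

```text
t 27.8 pos [0.6407 0.2878 0.2336] rot [-1.57e+00 -1.00e-03 -0.00e+00] open 0.0826 F [ 0.3 -0.6  0.3]
shift mm [-0.8 13.6  2.2] turn deg [-0.  -0.   0.1]
[[276.42405025 186.35913418]
 [275.79135498 171.05658519]]
```

View pics/w13.png

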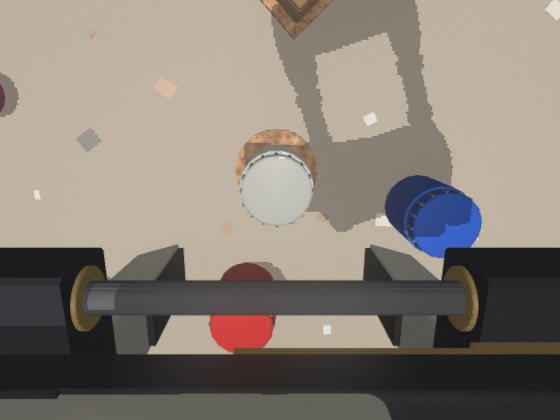

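The cap is centred at (276.5,189.5) against (276.4,186.4) for an ideal placement. That is about 2.5 mm off, well inside 12 mm, and the pad (u 235–317, top v 129) is where I measured it. Handing in.

```bash
python3 -c "
from cell import robot
s=robot.observe();print(s['time'],s['contact_force']);print(robot.hand_in())"
```

```text
27.8 [ 0.31768863 -0.58993263  0.30550513]
the job is handed in; nothing more can be done
None
```

I put the canister, mill, salt box and measuring cup each on its own pad and handed the job in at 27.8 s. All four were upright, and the arm was clear of everything. The hand-in reported no verdict, so these figures are my own checks.

| Thing | Measured offset from pad centre (limit 12 mm) |
|---|---|
| Canister | about 2.5 mm |
| Mill | about 2–3 mm |
| Salt box | about 3–5 mm |
| Cup | about 1–2 mm |

- **Angles:** The salt box was placed at the measured angle of its pad. The cup's handle lay centred over the tongue just before I set it down, and the last pictures show it still there.
- **Bowl and rolling pin:** The top-camera pictures from before and after show no visible change around either one.
- **One disagreement:** Points picked by eye in the two fixed cameras put the canister about 6 mm and 9 mm off. A close wrist-camera look gave the 2.5 mm, so I trusted that. Every reading is inside the limit.

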